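# Swing the stray tape gun's handle back onto its parking strip

## Task

Two tape guns lie on the pale parking mat, but one has its handle swung out sideways. Swing that handle round on the mat until it lies along the blue strip of its own outline, with the roll of tape staying on its blue round spot; do not lift the gun off the mat, let go of it at the end, and leave the other tape gun as it lies.

Things in the scene. Friction and masses are not known exactly. Their poses are not given: they have to be found in the camera images.
- stray_gun_handle (a point): Middle of the handle of the tape gun whose handle is swung out: a plain grey round bar, about 30 mm thick and 110 mm long, lying level, its axis 20 mm above the mat (the point lies on the axis). x axis: along the handle, away from the roll; z up. From the roll's centre this point lies 115 mm along the handle's x axis and 32.5 mm along its -y axis.
- stray_gun_roll (a point): Centre of the white tape roll (99 mm across, 51 mm high, hub to 62 mm) of the same gun, 27 mm above the mat; same axes as the handle. The gun (0.4 to 0.5 kg, all one rigid piece, lying loose on its side plate) is to be turned about this point. An orange-capped metal cutter head, 60 mm high, sticks out to about 110 mm from this point on its -y side.
- mat: Pale fixed mat, 300 x 560 x 3 mm; origin: centre of its underside; z up, x away from the robot. Two like blue outlines: round spots 116 mm across centred at x = -70 mm, y = +140 and -140 mm; from each a strip 44 mm wide runs to x = +120 mm, its middle line at y = +107.5 and -172.5 mm (32.5 mm to the -y side of its spot). The handle belongs on the strip, pointing to +x, the roll on the spot.
- tidy_gun: The other tape gun, just like the first, on the other outline with its handle already along its strip: leave it. Origin on the mat under its roll's centre, x along its handle, z up; its handle and cutter head lie about the roll as in the first gun. Which of the two outlines it has changes.

How it is judged:
By the outcome, as a careful person would: the job done as asked, in the order asked, and still so for the second after the job is handed in, with the robot touching nothing.
It also fails if it takes over 38 s, if anything falls off the work surface, if the arm or the gripper's body presses on something with over 40 N, if the wrist force passes 120 N, or if a joint passes its speed limit or range.

## Robot

A 6-joint arm with a two-finger parallel gripper is mounted at the origin on a cart in front of the work surface, level with it; the furniture and walls round the work are solid. World frame = base frame: x ahead of the robot, y to its left, z up, the work surface at z = 0. Lengths are in m, angles in rad, forces in N, time in s.
With the tool pointing down it reaches from about 0.325 to 0.9 m from the base axis. Payload 6.1 kg.
Tool frame: the origin (TCP) lies on the centre line of the jaws, within the pads' length; the fingertips stand 22 mm ahead of it and the grasp point (between the pads) lies 3 mm ahead of it; z points along the fingers, y is the direction in which the jaws open and shut (so a half turn about z gives the same grasp; the last joint's range is limited). The gripper opens to 85 mm and grips with 20 to 120 N. Pads are 22 mm wide; open, the fingers measure 114 mm over their backs; the gripper's body (76 mm by 85 mm) begins 54 mm behind the grasp point. The pads swing forward as they close: fully open they stand 13 mm farther back than shut.
Start: joints at [-1.435, 0.22, 1.526, -0, 1.395, -0.126], TCP at [0.162, -0.604, 0.253] pointing down, gripper open.
Joint ranges: [-2.98, 2.98], [-0.91, 2.08], [0.09, 2.57], [-1.24, 4.39], [0.2, 2.65], [-2.68, 2.68]. Speed limits (rad/s): [2.57, 2.57, 3.01, 3.14, 3.14, 3.14].

## Interface

Orientations are given as a rotation vector (axis times angle).
In Python, from rig import * gives the robot as it stands. The module is installed in compiled form; this text tells all that it offers.
- The arm moves only by the shell command python3 -m pendant 'ROWS' [OPENING]. ROWS is JSON, a list of rows, each a list of 6 numbers: the shift along the world's x, y, z in cm, then the turn, a rotation vector about the world's x, y, z in degrees. A call has 1 to 12 rows; each row is the pose to reach, as a shift and turn from the pose commanded when the call began; what a row does not reach only later rows make up. A row lasts 1/12 s, in which the tool goes at most 41.7 mm and 7.16 degrees, less where a joint would pass 70% of its speed; a pose out of reach is approached as far as the arm can. A call with a gripper value outside its range is refused whole. OPENING is the opening, from 0 (shut) to 1 (fully open), set as the call begins (- or left out, the last holds). The fingers move at their own pace and stop on an object; the grip force is fixed at half the most. Time passes only in rows, so rows that repeat a pose let the fingers close. It gives the time, the measured TCP pose, the force and the opening at its end, in the units of the state.
- sense(): the state, without advancing time (a new reading comes with each control period).
- camera(name): name is "scene" or "top" or "wrist"; returns (picture, depth): 384x512x3 uint8, blue, green, red; 384x512 float32, m along the optical axis (not along the pixel's ray), 0 where there is no reading.
- camera_model(name): a dict with "fx", "fy", "cx", "cy" (pixels), "xyz" and "attitude" of the camera in the world. Camera axes: x right, y down, z forward; pixel columns grow to the right and rows downward; lengths in m; the calibration is good to about 2 mm. A picture is of the moment at which its call begins: read the wrist's pose just before it. camera_model takes no time and is no camera call; for the wrist camera it gives the pose at the moment of the call.
- finish_job(): hands the job in, once; it reports no verdict.
The state is a dict: "time": time; "joint_pos": joint angles; "joint_vel": joint speeds; "effort": joint torques, N m; "tcp_pos": TCP position; "orientation": TCP orientation; "force": force on the tool from outside, world axes, zero at the start; "moment": the same for the moment, N m; "grip_width": finger opening in m.
Only numpy, scipy, OpenCV 4.12 (cv2) and the standard library are available. Lean on these libraries where they do the work, as an engineer would, in place of code of your own. Each camera call takes 0.05 s, during which the arm holds its last target.

## Working session

There is one attempt and no reset: what is moved stays moved. The work goes in short steps, Python scripts to look and compute and a shell command to move; the robot and the scene stay as the last step left them, time stands still between calls to the robot, and variables do not carry over. Pictures are saved under pics/ and viewed, and the job is handed in when it is done.

```bash
mkdir -p pics; python3 - <<'E'
from rig import *
import cv2,numpy as np
s=sense();print({k:np.round(v,3).tolist() for k,v in s.items()})
for n in("top","scene"):
    m=camera_model(n);print(n,m)
    p,d=camera(n);cv2.imwrite(f'pics/{n}0.png',p);np.save(f'pics/{n}0.npy',d)
E
```

```text
{'time': 0.0, 'joint_pos': [-1.435, 0.221, 1.528, 0.0, 1.395, -0.126], 'joint_vel': [-0.001, 0.001, 0.003, -0.0, 0.002, -0.0], 'effort': [-0.001, -49.69, -38.939, -0.0, 0.011, 0.0], 'tcp_pos': [0.162, -0.603, 0.252], 'orientation': [-3.113, -0.41, -0.0], 'force': [-0.427, 0.494, 0.805], 'moment': [-0.012, 0.007, -0.035], 'grip_width': 0.085}
top {'fx': 410.60420057959993, 'fy': 410.60420057959993, 'cx': 251.58285829660926, 'cy': 187.5246275118482, 'xyz': array([0.41507101, 0.18825217, 0.93115726]), 'attitude': array([-2.15077021,  2.16550898, -0.14038276])}
scene {'fx': 373.3542644137342, 'fy': 373.3542644137342, 'cx': 254.7886223869467, 'cy': 190.87300093611077, 'xyz': array([-0.08707269,  0.58292678,  0.42509386]), 'attitude': array([-1.15468767,  2.04501781, -1.23727413])}
```

View pics/top0.png

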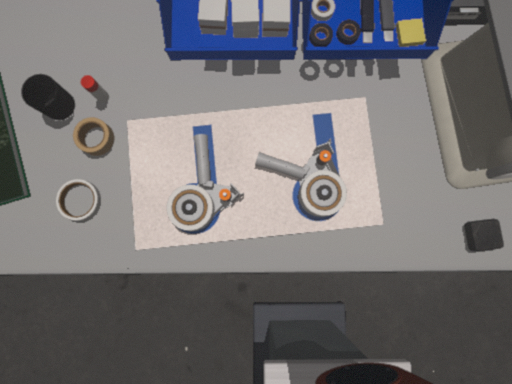

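View pics/scene0.png

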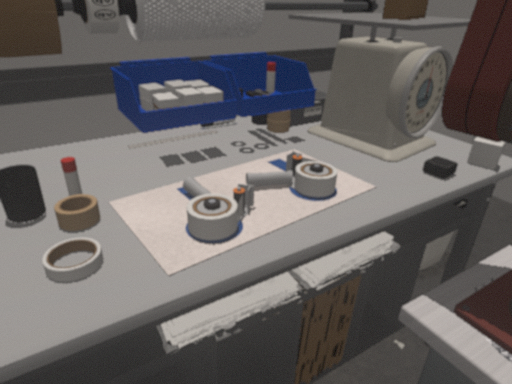

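```bash
cat > h.py <<'E'
from rig import *
import cv2,numpy as np
from scipy.spatial.transform import Rotation as R
def ray(m,u,v,z):
    d=R.from_rotvec(m['attitude']).apply([(u-m['cx'])/m['fx'],(v-m['cy'])/m['fy'],1]);o=np.array(m['xyz'])
    return o+d*(z-o[2])/d[2]
def proj(m,p):
    q=R.from_rotvec(m['attitude']).inv().apply(np.array(p)-m['xyz']); return q[...,0]/q[...,2]*m['fx']+m['cx'],q[...,1]/q[...,2]*m['fy']+m['cy']
E
python3 - <<'E'
from h import *
p=cv2.imread('pics/top0.png')
c=cv2.resize(p[90:250,120:390],None,fx=2.9,fy=2.9,interpolation=cv2.INTER_CUBIC);cv2.imwrite('pics/c0.png',c)
c=cv2.resize(p[120:225,240:350],None,fx=5,fy=5,interpolation=cv2.INTER_CUBIC);cv2.imwrite('pics/c1.png',c)
E
```

```text
(no output)
```

View pics/c0.png

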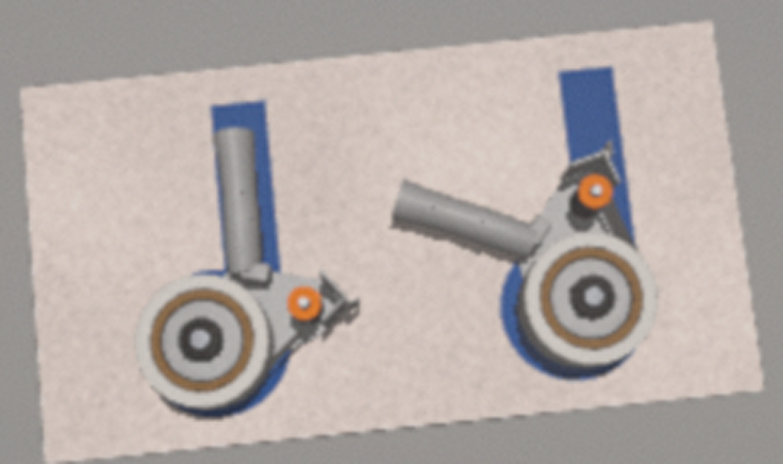

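View pics/c1.png

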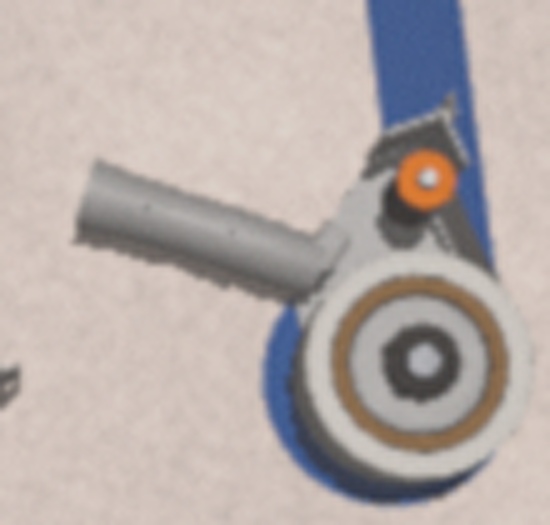

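```bash
python3 - <<'E'
from h import *
m=camera_model('top')
a=lambda u,v:(u/2.9+120-.33,v/2.9+90-.33)
b=lambda u,v:(u/5+240-.4,v/5+120-.4)
C=np.array([ray(m,*a(*q),0.003) for q in[(20,88),(713,22),(763,390),(46,462)]])
print('corners',C.round(4).tolist())
c=C.mean(0);print('c',c, [np.linalg.norm(C[i]-C[i-1]) for i in range(4)])
ex=(C[0]-C[3]+C[1]-C[2]);ex/=np.linalg.norm(ex);ey=(C[0]-C[1]+C[3]-C[2]);ey/=np.linalg.norm(ey)
yaw=np.arctan2(ex[1],ex[0]);yaw2=np.arctan2(-ey[0],ey[1]);print(np.degrees([yaw,yaw2]))
y=(yaw+yaw2)/2
X=np.array([np.cos(y),np.sin(y),0]);Y=np.array([-np.sin(y),np.cos(y),0])
c[2]=0
for n,s in(('L',1),('R',-1)):
    print('spot',n,c-.07*X+s*.14*Y,'target handle mid',c+.045*X+(s*.14-.0325)*Y)
roll=ray(m,*b(419,364),.003+.0525); hub=ray(m,*b(425,360),.065)
print('roll',roll,'hub',hub)
h0=ray(m,*b(87,200),.023+.00);h1=ray(m,*b(310,270),.023);
d=(h0-h1);print('handle',h0,h1,np.linalg.norm(d),np.degrees(np.arctan2(d[1],d[0])))
# fit yaw: from roll to handle end (170,-32.5)
e=h0-roll; print(np.linalg.norm(e[:2]),np.hypot(.17,.0325),np.degrees(np.arctan2(e[1],e[0])+np.arctan2(.0325,.17)))
# tidy
t=ray(m,*a(203,340),.0555);print('tidyroll',t)
# outlines check reproject
p=cv2.imread('pics/top0.png');p=cv2.resize(p,None,fx=4,fy=4,interpolation=cv2.INTER_CUBIC)
def poly(P,col):
    u,v=proj(m,np.array(P));cv2.polylines(p,[np.stack([u*4+1.5,v*4+1.5],1).round().astype(int)],True,col,1)
th=np.linspace(0,6.28,60)
for s in(1,-1):
    S=c-.07*X+s*.14*Y+[0,0,.003]
    poly([S+.058*(np.cos(t)*X+np.sin(t)*Y) for t in th],(0,0,255))
    B=c+(s*.14-.0325)*Y+[0,0,.003]
    poly([B+.022*Y-.07*X,B+.022*Y+.12*X,B-.022*Y+.12*X,B-.022*Y-.07*X],(0,255,0))
yg=np.arctan2(e[1],e[0])+np.arctan2(.0325,.17)
gx=np.array([np.cos(yg),np.sin(yg),0]);gy=np.array([-gx[1],gx[0],0])
r0=roll.copy();r0[2]=.0555
poly([r0+.0495*np.array([np.cos(t),np.sin(t),0]) for t in th],(255,0,255))
r0[2]=.023
A=r0-.0325*gy
poly([A+.06*gx+.015*gy,A+.17*gx+.015*gy,A+.17*gx-.015*gy,A+.06*gx-.015*gy],(255,0,255))
cv2.imwrite('pics/ov.png',p[100*4:245*4,190*4:390*4])
E
```

```text
corners [[0.6927, 0.4737, 0.003], [0.7443, -0.0847, 0.003], [0.4474, -0.1111, 0.003], [0.3959, 0.4444, 0.003]]
c [0.57009477 0.18056514 0.003     ] [np.float64(0.29820326400314295), np.float64(0.5607025091995608), np.float64(0.29811574074091907), np.float64(0.5579225105415556)]
[5.36224504 5.28575686]
spot L [0.48740648 0.31346603 0.        ] target handle mid [0.60492596 0.29177682 0.        ]
spot R [0.51338703 0.03467398 0.        ] target handle mid [0.63090651 0.01298477 0.        ]
roll [0.51439752 0.03024288 0.0555    ] hub [0.51501368 0.0293559  0.065     ]
handle [0.59330744 0.17164028 0.023     ] [0.56078703 0.07200928 0.023     ] 0.10480416313121398 71.92287412487404
0.16192591105641493 0.17307873930670978 71.65835186539626
tidyroll [0.48510967 0.31693446 0.0555    ]
```

View pics/ov.png

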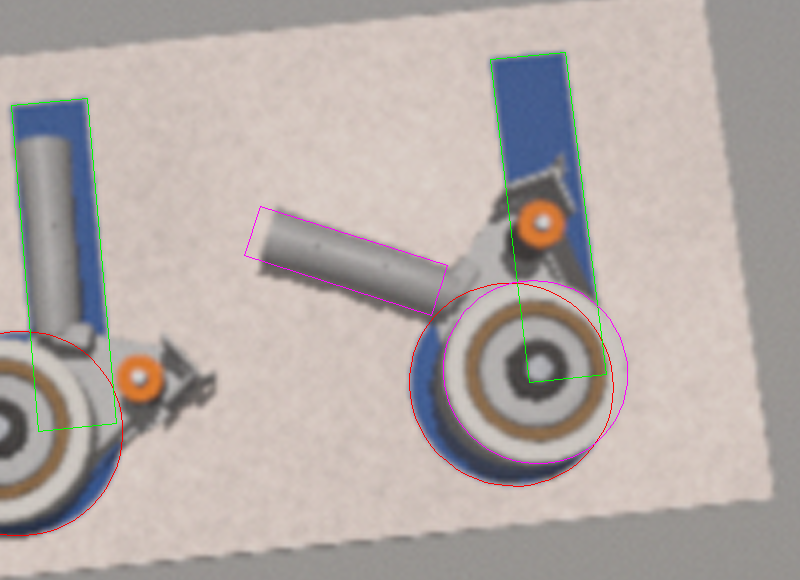

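```bash
python3 - <<'E'
from h import *
m=camera_model('top');d=np.load('pics/top0.npy')
vv,uu=np.mgrid[0:384,0:512]
P=R.from_rotvec(m['attitude']).apply(np.stack([(uu-m['cx'])/m['fx']*d,(vv-m['cy'])/m['fy']*d,d],-1).reshape(-1,3)).reshape(384,512,3)+m['xyz']
np.save('pics/P.npy',P)
z=P[...,2]
print('mat z',np.median(z[225:235,200:260]), 'table', np.median(z[255:265,50:200]))
for nm,(x0,x1,y0,y1) in dict(R=(.42,.72,-.09,.2),L=(.40,.72,.21,.46)).items():
    k=(P[...,0]>x0)&(P[...,0]<x1)&(P[...,1]>y0)&(P[...,1]<y1)
    for lo,hi in((.046,.060),(.058,.075),(.028,.045)):
        q=P[k&(z>lo)&(z<hi)]
        print(nm,lo,len(q),q.min(0).round(4),q.max(0).round(4),np.median(q[:,2]))
    q=P[k&(z>.050)&(z<.058)][:,:2].astype(np.float32)
    print(cv2.minEnclosingCircle(q), )
v=np.clip(z*4000,0,255).astype(np.uint8)
cv2.imwrite('pics/z.png',cv2.resize(v[90:250,120:390],None,fx=2.9,fy=2.9,interpolation=cv2.INTER_NEAREST))
E
```

```text
mat z 0.0045469069436890885 table 0.0014679629566198282
R 0.046 1651 [ 0.4658 -0.0191  0.0461] [0.633  0.0795 0.0598] 0.05513384047618519
R 0.058 308 [ 0.472  -0.0152  0.058 ] [0.6262 0.0748 0.0701] 0.06333097990025227
R 0.028 771 [ 0.4668 -0.0028  0.0281] [0.6338 0.1764 0.0449] 0.03818744922665507
((0.5494690537452698, 0.025123612955212593), 0.08442358672618866)
L 0.046 1627 [0.436  0.2114 0.046 ] [0.5359 0.3676 0.0599] 0.055244731892533094
L 0.058 323 [0.4381 0.2114 0.058 ] [0.5354 0.3587 0.0694] 0.06308113055225517
L 0.028 712 [0.4364 0.2119 0.0282] [0.6499 0.3262 0.045 ] 0.03809886753124292
((0.4944501519203186, 0.2894476354122162), 0.07967677712440491)
```

View pics/z.png

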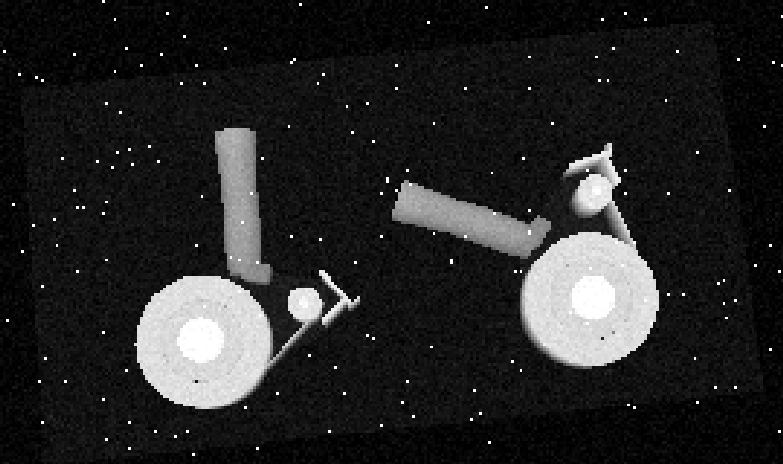

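```bash
python3 - <<'E'
from h import *
P=np.load('pics/P.npy');z=P[...,2]
k=(P[...,0]>.54)&(P[...,0]<.63)&(P[...,1]>.085)&(P[...,1]<.165)&(z>.034)&(z<.041)
q=P[k];c=q.mean(0);u,s,vt=np.linalg.svd((q-c)[:,:2]);d=vt[0]*np.sign(vt[0,1])
print('top ridge',c,np.degrees(np.arctan2(d[1],d[0])))
for y in(.117,.122,.127): print(y,c[0]+d[0]/d[1]*(y-c[1]))
k=(P[...,1]<-.15)&(z>.08);q=P[k];print('scale',len(q),np.percentile(q,[1,99],axis=0).round(3))
k=(P[...,1]>-.15)&(z>.08)&(P[...,0]>.3);q=P[k];print('tall',len(q),np.percentile(q,[1,99],axis=0).round(3))
s=sense();Rm=R.from_rotvec(s['orientation']).as_matrix();print(Rm.round(3))
print('tool y dir',np.degrees(np.arctan2(Rm[1,1],Rm[0,1])),s['tcp_pos'])
E
```

```text
top ridge [0.57943513 0.1242647  0.0383338 ] 69.75664964052822
0.117 0.5767559965978893
0.122 0.5785999347425864
0.127 0.5804438728872835
scale 9261 [[ 0.537 -0.31   0.082]
 [ 0.928 -0.153  0.367]]
tall 16120 [[ 0.415 -0.145  0.087]
 [ 0.916  0.653  0.931]]
[[ 0.966  0.259 -0.   ]
 [ 0.259 -0.966  0.002]
 [ 0.    -0.002 -1.   ]]
tool y dir -74.99588629889278 [ 0.16171081 -0.60320617  0.2523179 ]
```

```bash
python3 -m pendant '[[1,2,0,0,0,3],[2.5,5.2,0,0,0,7],[4.1,8.6,0,0,0,11],[5.7,12,0,0,0,15],[7.4,15.5,0,0,0,19],[9,19,0,0,0,23],[10.7,22.5,0,0,0,27],[12.4,26,0,0,0,31],[14,29.5,0,0,0,35],[15.7,33,0,0,0,39],[17.4,36.5,0,0,0,43],[19,40,0,0,0,47]]' 0.8
```

```text
time: 1.1
tcp_pos: [0.352, -0.2018, 0.2531]
orientation: [2.69, 1.622, 0.0]
force: [1.2, -0.2, 0.2]
grip_width: 0.0685
```

```bash
python3 -m pendant '[[1,3,0,0,0,1],[2.5,6,0,0,0,2],[4.5,9,0,0,0,3],[6.7,12,0,0,0,4],[9,15,-1,0,0,5],[11.3,18,-2,0,0,6],[13.6,21,-3.5,0,0,7],[16,24,-5.3,0,0,8],[18.5,27,-7.2,0,0,9],[20.7,30,-9,0,0,9.5],[22.7,33.1,-11,0,0,9.5],[22.7,33.1,-12,0,0,9.5]]' 0.8
python3 - <<'E'
from h import *
s=sense();m=camera_model('wrist');print(s['tcp_pos'],m)
p,d=camera('wrist');cv2.imwrite('pics/w1.png',p)
# mark projected TCP axis ground pt
print(proj(m,np.array([s['tcp_pos'][0],s['tcp_pos'][1],.023])))
Rm=R.from_rotvec(s['orientation']).as_matrix();print(np.degrees(np.arctan2(Rm[1,1],Rm[0,1])))
E
```

```text
time: 2.1
tcp_pos: [0.5795, 0.1319, 0.1299]
orientation: [-2.545, -1.838, 0.001]
force: [-0.2, 0.2, -0.2]
grip_width: 0.0684
[0.57953565 0.13186756 0.12987107] {'fx': 322.621896553447, 'fy': 322.621896553447, 'cx': 259.56913445434446, 'cy': 194.23420115257377, 'xyz': array([0.60322693, 0.20120093, 0.25042264]), 'attitude': array([ 2.81984621, -0.45313352, -0.06951581])}
(np.float64(259.32913363423114), np.float64(201.60400399658428))
-18.31871604273729
```

View pics/w1.png

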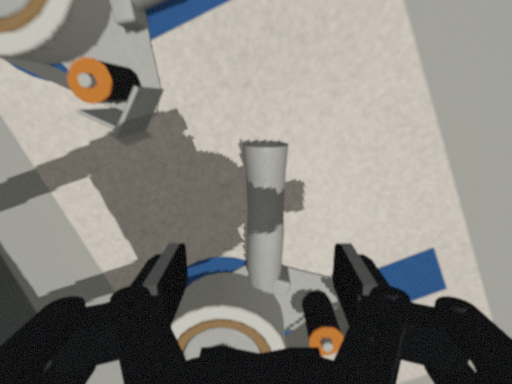

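```bash
python3 - <<'E'
from h import *
s=sense();m=camera_model('wrist');print(s['tcp_pos'])
a=ray(m,266,150,.023+.005);b=ray(m,265,283,.03);print(a,b);d=(a-b)[:2];print(np.degrees(np.arctan2(d[1],d[0])))
a=ray(m,266,202,.023);print(a)
e=ray(m,266,143,.023);print('end',e)
E
python3 - <<'E'
import cv2
p=cv2.imread('pics/w1.png');cv2.imwrite('pics/w1c.png',cv2.resize(p[130:300,190:350],None,fx=4,fy=3.5,interpolation=cv2.INTER_CUBIC))
E
```

```text
[0.57707915 0.12995966 0.12780853]
[0.59334849 0.16574605 0.028     ] [0.56108044 0.06863645 0.03      ]
71.61913595566406
[0.58138161 0.12856776 0.023     ]
end [0.59467089 0.16962456 0.023     ]
```

View pics/w1c.png

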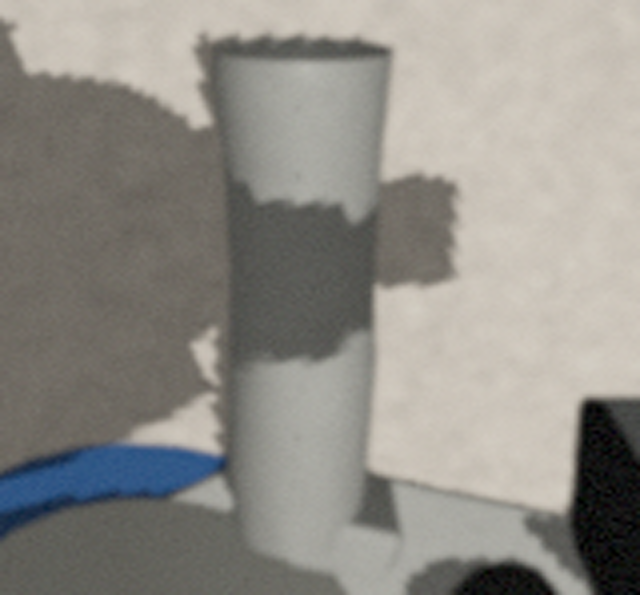

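```bash
python3 -m pendant '[[0,0,-1,0,0,0],[0,0,-2,0,0,0],[0,0,-3,0,0,0],[0,0,-3,0,0,0],[0,0,-3,0,0,0]]'
python3 - <<'E'
from h import *
s=sense();m=camera_model('wrist');print(s['tcp_pos'])
p,d=camera('wrist')
print(sense()['tcp_pos'])
u,v=proj(m,np.array([[*s['tcp_pos'][:2],.023]]));print(u,v)
np.savez('pics/w2.npz',**m)
cv2.imwrite('pics/w2.png',cv2.resize(p[100:300,160:360],None,fx=3,fy=3,interpolation=cv2.INTER_CUBIC))
Rm=R.from_rotvec(s['orientation']).as_matrix();print(np.degrees(np.arctan2(Rm[1,1],Rm[0,1])))
E
```

```text
time: 2.57
tcp_pos: [0.5782, 0.1263, 0.1031]
orientation: [-2.551, -1.833, 0.001]
force: [-0.3, -0.2, -0.3]
grip_width: 0.0684
[0.57822606 0.12632033 0.10312655]
[0.57879762 0.12651136 0.10380269]
[258.99466289] [213.88683254]
-18.580278108333665
```

View pics/w2.png

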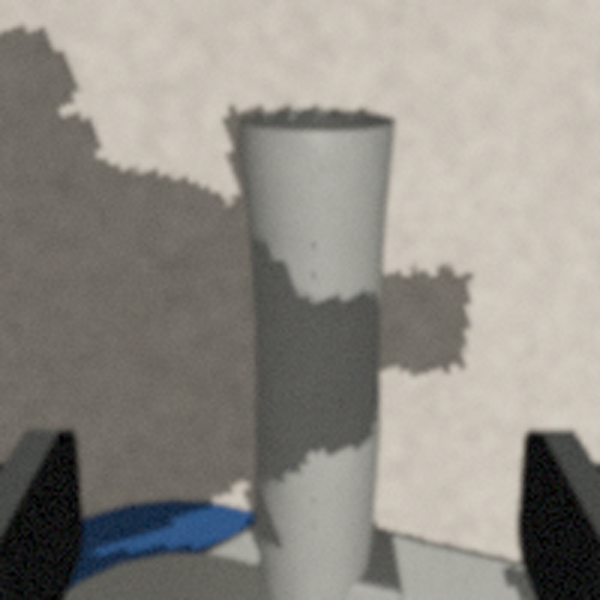

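```bash
python3 - <<'E'
from h import *
m=dict(np.load('pics/w2.npz'))
a=ray(m,265.6,213.9,.023);b=ray(m,259,213.9,.023);print(a,b,a-b)
c=ray(m,160+319/3,100+125/3,.023);print('end',c)
t=ray(m,160+317/3,100+480/3,.023);d=c-t;print(np.degrees(np.arctan2(d[1],d[0])))
E
```

```text
[0.58236172 0.12492457 0.023     ] [0.57822646 0.12631044 0.023     ] [ 4.13525306e-03 -1.38587069e-03  2.77555756e-17]
end [0.59765479 0.16989871 0.023     ]
71.47996660121775
```

```bash
python3 -m pendant '[[0.25,-0.1,-0.8,0,0,0],[0.25,-0.1,-2,0,0,0],[0.25,-0.1,-3.4,0,0,0],[0.25,-0.1,-4.8,0,0,0],[0.25,-0.1,-6,0,0,0],[0.25,-0.1,-6.8,0,0,0],[0.25,-0.1,-7.2,0,0,0],[0.25,-0.1,-7.2,0,0,0],[0.25,-0.1,-7.2,0,0,0]]'
python3 - <<'E'
from h import *
m=camera_model('wrist');p,d=camera('wrist');cv2.imwrite('pics/w3.png',p);s=sense();print(s['tcp_pos'],s['force'])
E
```

```text
time: 3.37
tcp_pos: [0.5813, 0.1264, 0.0311]
orientation: [-2.549, -1.835, 0.0]
force: [-1.1, 0.4, 0.6]
grip_width: 0.0684
[0.58177936 0.12637866 0.03173659] [ 0.02996679 -1.16567078 -0.70388643]
```

View pics/w3.png

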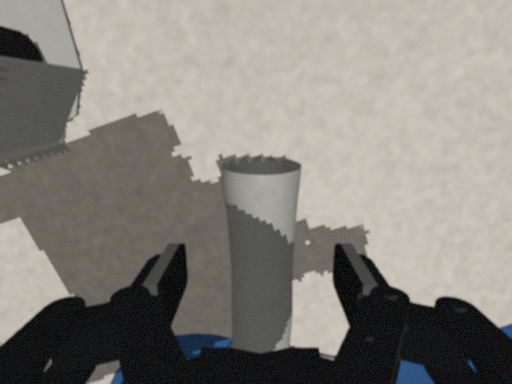

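```bash
python3 -m pendant '[[0,0,0,0,0,0],[0,0,0,0,0,0],[0,0,0,0,0,0],[0,0,0,0,0,0],[0,0,0,0,0,0]]' 0.42; python3 -m pendant '[[0,0,0,0,0,0],[0,0,0,0,0,0],[0,0,0,0,0,0],[0,0,0,0,0,0]]' 0.25;
python3 - <<'E'
from h import *
p,d=camera('top');cv2.imwrite('pics/t1.png',cv2.resize(p[90:240,220:390],None,fx=4,fy=4,interpolation=cv2.INTER_CUBIC));s=sense();print(s['tcp_pos'],s['force'],s['moment'],s['grip_width'])
E
```

```text
time: 3.83
tcp_pos: [0.5814, 0.1263, 0.0316]
orientation: [2.549, 1.835, 0.001]
force: [-0.5, -0.2, -0.2]
grip_width: 0.036
time: 4.17
tcp_pos: [0.5815, 0.1264, 0.0317]
orientation: [2.549, 1.835, 0.001]
force: [-0.7, -0.2, 4.2]
grip_width: 0.0277
[0.58147865 0.12637251 0.03160188] [0.56670484 0.9916013  2.56446602] [ 0.04460279  0.03912002 -0.02813247] 0.02770084155004047
```

View pics/t1.png

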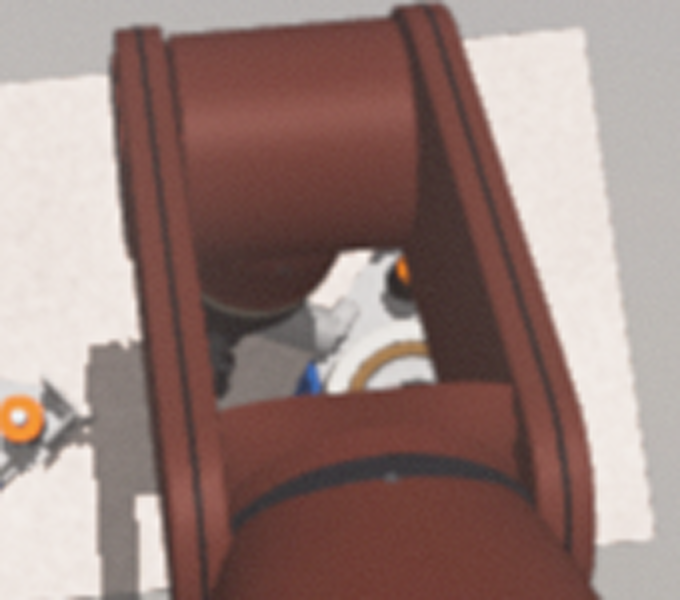

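```bash
python3 - <<'E'
import numpy as np
r0=np.array([.515,.030]);r1=np.array([.5134,.0347]);G=np.array([.5815,.1264])
def rot(v,a):
    a=np.radians(a);return np.array([np.cos(a)*v[0]-np.sin(a)*v[1],np.sin(a)*v[0]+np.cos(a)*v[1]])
A=-66.1
for k in(0,1):
    base=None
    for t in np.linspace(.5*k,.5*k+.5,13 if k==0 else 13):
        s=t
        g=r0+(r1-r0)*s+rot(G-r0,A*s)
        if base is None: base=g;ba=A*s
        print(((g-base)*100).round(2).tolist(),round(A*s-ba,1),g.round(4))
E
```

```text
[0.0, 0.0] 0.0 [0.5815 0.1264]
[0.45, -0.31] -2.8 [0.586  0.1233]
[0.88, -0.64] -5.5 [0.5903 0.12  ]
[1.3, -1.0] -8.3 [0.5945 0.1164]
[1.69, -1.37] -11.0 [0.5984 0.1127]
[2.07, -1.76] -13.8 [0.6022 0.1088]
[2.43, -2.17] -16.5 [0.6058 0.1047]
[2.76, -2.6] -19.3 [0.6091 0.1004]
[3.08, -3.04] -22.0 [0.6123 0.096 ]
[3.37, -3.5] -24.8 [0.6152 0.0914]
[3.64, -3.97] -27.5 [0.6179 0.0867]
[3.88, -4.46] -30.3 [0.6203 0.0818]
[4.1, -4.95] -33.0 [0.6225 0.0769]
[0.0, 0.0] 0.0 [0.6225 0.0769]
[0.19, -0.51] -2.8 [0.6245 0.0718]
[0.36, -1.02] -5.5 [0.6262 0.0667]
[0.51, -1.54] -8.3 [0.6276 0.0614]
[0.62, -2.07] -11.0 [0.6288 0.0561]
[0.72, -2.61] -13.8 [0.6297 0.0508]
[0.78, -3.15] -16.5 [0.6303 0.0454]
[0.82, -3.69] -19.3 [0.6307 0.04  ]
[0.83, -4.23] -22.0 [0.6308 0.0346]
[0.81, -4.78] -24.8 [0.6306 0.0291]
[0.77, -5.32] -27.5 [0.6302 0.0237]
[0.69, -5.86] -30.3 [0.6295 0.0183]
[0.6, -6.39] -33.0 [0.6285 0.013 ]
```

```bash
python3 -m pendant '[[0.45,-0.31,0,0,0,-2.8],[0.88,-0.64,0,0,0,-5.5],[1.3,-1.0,0,0,0,-8.3],[1.69,-1.37,0,0,0,-11],[2.07,-1.76,0,0,0,-13.8],[2.43,-2.17,0,0,0,-16.5],[2.76,-2.6,0,0,0,-19.3],[3.08,-3.04,0,0,0,-22],[3.37,-3.5,0,0,0,-24.8],[3.64,-3.97,0,0,0,-27.5],[3.88,-4.46,0,0,0,-30.3],[4.1,-4.95,0,0,0,-33]]'
python3 - <<'E'
from h import *
p,d=camera('scene');cv2.imwrite('pics/s1.png',p);s=sense();print(s['tcp_pos'],s['force'],s['moment'],s['grip_width'])
E
```

```text
time: 5.22
tcp_pos: [0.6232, 0.0776, 0.0319]
orientation: [-2.967, -1.032, -0.004]
force: [0.0, 4.1, 3.5]
grip_width: 0.0278
[0.62351014 0.07662019 0.0318726 ] [0.84484449 2.16186671 3.39555418] [ 0.32949195 -0.13461184 -0.19605238] 0.027651960509333363
```

View pics/s1.png

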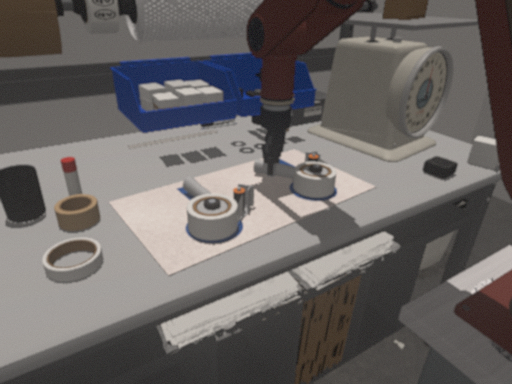

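```bash
python3 -m pendant '[[0.19,-0.51,0,0,0,-2.8],[0.36,-1.02,0,0,0,-5.5],[0.5,-1.54,0,0,0,-8.3],[0.6,-2.07,0,0,0,-11],[0.7,-2.61,0,0,0,-13.8],[0.75,-3.15,0,0,0,-16.5],[0.78,-3.69,0,0,0,-19.3],[0.78,-4.23,0,0,0,-22],[0.76,-4.78,0,0,0,-24.8],[0.72,-5.32,0,0,0,-27.5],[0.64,-5.86,0,0,0,-30.3],[0.55,-6.39,0,0,0,-33]]'
python3 -m pendant '[[0,0,0,0,0,0],[0,0,0,0,0,0],[0,0,0,0,0,0]]'
python3 - <<'E'
from h import *
p,d=camera('top');cv2.imwrite('pics/t2.png',cv2.resize(p[90:240,220:390],None,fx=4,fy=4,interpolation=cv2.INTER_CUBIC));s=sense();print(s['tcp_pos'],s['force'],s['moment'],s['grip_width'])
Rm=R.from_rotvec(s['orientation']).as_matrix();print(np.degrees(np.arctan2(Rm[1,1],Rm[0,1]))+90)
E
```

```text
time: 6.27
tcp_pos: [0.6288, 0.0129, 0.0318]
orientation: [-3.138, -0.149, -0.004]
force: [2.4, 1.3, 2.4]
grip_width: 0.0277
time: 6.52
tcp_pos: [0.6284, 0.0127, 0.0318]
orientation: [3.137, 0.154, 0.002]
force: [2.4, -0.7, 3.7]
grip_width: 0.028
[0.62836905 0.01275241 0.03173742] [ 3.02060273 -1.32603977  3.1740179 ] [-0.35463435 -0.35265026  0.02186677] 0.027995352712320926
5.604196371590135
```

View pics/t2.png

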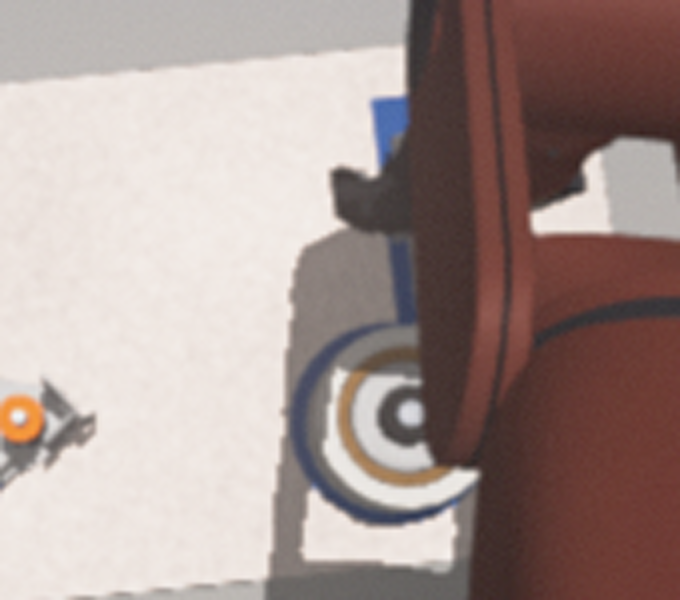

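```bash
python3 -m pendant '[[0,0,0,0,0,0],[0,0,0,0,0,0],[0,0,0,0,0,0],[0,0,0,0,0,0],[0,0,0,0,0,0]]' 0.7
python3 -m pendant '[[0,0,0.5,0,0,0],[0,0,1.2,0,0,0],[0,0,2.5,0,0,0],[0,0,5,0,0,0],[0,0,8,0,0,0],[0,0,12,0,0,0],[0,0,15,0,0,0],[0,0,18,0,0,0]]'
python3 -m pendant '[[-1.5,-2,0,0,0,0],[-4,-5,0,0,0,0],[-7,-8,0,0,0,0],[-10,-11,0,0,0,0],[-13,-14,0,0,0,0],[-16,-17,0,0,0,0],[-19,-20,0,0,0,0],[-21,-23,0,0,0,0],[-22,-26,0,0,0,0],[-23,-28,0,0,0,0],[-23,-28,0,0,0,0]]'
python3 - <<'E'
from h import *
p,d=camera('top');cv2.imwrite('pics/t3.png',p);np.save('pics/t3.npy',d)
cv2.imwrite('pics/t3c.png',cv2.resize(p[90:250,120:390],None,fx=2.9,fy=2.9,interpolation=cv2.INTER_CUBIC))
E
```

```text
time: 6.98
tcp_pos: [0.6271, 0.0131, 0.0307]
orientation: [-3.138, -0.151, 0.002]
force: [0.1, -0.3, 0.3]
grip_width: 0.0596
time: 7.65
tcp_pos: [0.6282, 0.0129, 0.2154]
orientation: [3.137, 0.151, 0.005]
force: [-0.6, -0.3, 0.1]
grip_width: 0.0599
time: 8.57
tcp_pos: [0.3963, -0.2708, 0.2132]
orientation: [3.135, 0.144, 0.002]
force: [-0.3, 0.2, -0.4]
grip_width: 0.0595
```

View pics/t3c.png

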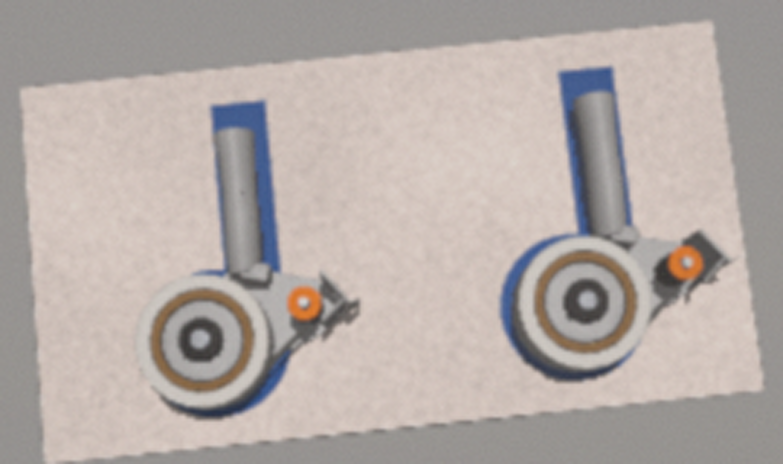

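```bash
python3 - <<'E'
from h import *
m=camera_model('top')
a=lambda u,v:(u/2.9+120-.33,v/2.9+90-.33)
y=np.radians(5.32);X=np.array([np.cos(y),np.sin(y)]);Y=np.array([-X[1],X[0]])
S=np.array([.5134,.0347])
roll=ray(m,*a(583,303),.0555)[:2];print('roll off',((roll-S)@X*1e3),((roll-S)@Y*1e3))
for q in((594,96),(606,228)):
    h=ray(m,*a(*q),.023)[:2]-S;print('handle',h@X*1e3,h@Y*1e3)
p=cv2.imread('pics/t3.png');c=cv2.resize(p[100:235,280:385],None,fx=5,fy=5,interpolation=cv2.INTER_CUBIC)
def poly(P,col):
    u,v=proj(m,np.array(P));cv2.polylines(c,[np.stack([(u-280)*5+2,(v-100)*5+2],1).round().astype(int)],True,col,1)
r=np.append(S,.0555);X3=np.append(X,0);Y3=np.append(Y,0)
poly([r+.0495*np.array([np.cos(t),np.sin(t),0]) for t in np.linspace(0,6.28,60)],(255,0,255))
A=np.append(S,.023)-.0325*Y3
poly([A+.06*X3+.015*Y3,A+.165*X3+.015*Y3,A+.165*X3-.015*Y3,A+.06*X3-.015*Y3],(255,0,255))
cv2.imwrite('pics/ov2.png',c)
d0=cv2.imread('pics/top0.png').astype(int)[120:235,150:245];print('tidy diff',np.abs(d0-p[120:235,150:245]).mean(),np.percentile(np.abs(d0-p[120:235,150:245]),99))
E
```

```text
roll off -2.604502873159485 1.6911446794504539
handle 161.83515765989824 -32.60011490852284
handle 56.60613996326298 -29.033585355404213
tidy diff 1.2465293668954995 4.0
```

View pics/ov2.png

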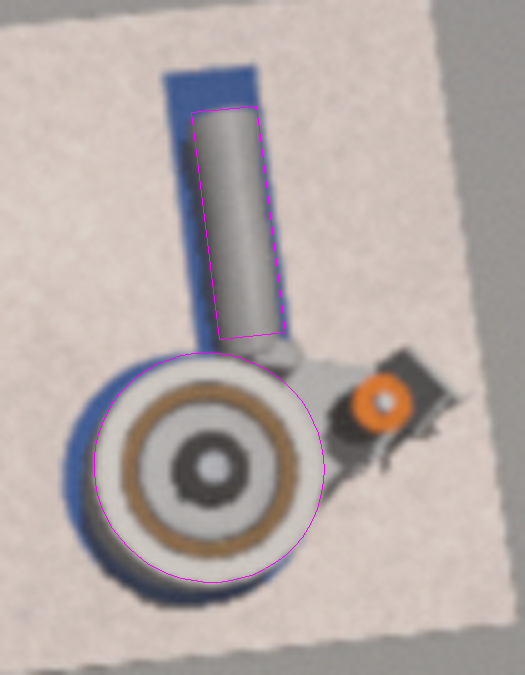

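```bash
python3 -c "
from rig import *
print(sense()['tcp_pos'],sense()['joint_vel']);print(finish_job())"
```

```text
[ 0.39707143 -0.26901937  0.212907  ] [0.05214028 0.0029702  0.00947492 0.01749393 0.00404576 0.02451542]
the job is handed in; nothing more can be done
None
```

The stray gun's handle now lies along its blue strip with the roll on its spot, and I have handed the job in. I gripped the handle in the middle and swung it about 66° clockwise on the mat about the roll. During the swing I also shifted the roll about 5 mm to centre it on the spot. Then I opened the gripper, lifted clear and backed off, finishing at about 8.6 s of the 38 s.

**Last checks, from the top camera:**
- **Roll:** about 3 mm from the spot's centre, well inside the outline.
- **Handle:** its axis is 29 to 33 mm to the -y side of the spot, against the nominal 32.5 mm. It is within about 2° of the strip.
- **Tidy gun:** no visible change between the first and last pictures.
- **Forces:** the contact forces I read stayed around 5 N or less.

**Disagreements:**
- **Handle length:** the handle end measured about 162 mm from the roll centre along the handle. The stated sizes give about 170 mm. The tidy gun showed roughly the same shortfall.
- **Handle position:** the wrist and top cameras disagreed by about 2 mm. I corrected for this before gripping.

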